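# Mix the beads for stringing

### The job

Mix the beads for stringing: lift the lid off the bowl and lay it flat on the middle of the cork mat, then draw the flat stirring stick up out of the narrow gap in the bead organiser by its exposed top end. Starting at the far side of the bowl (away from the robot), stir the beads clockwise as seen from above for two full turns, well out from the middle and with the stick's foot close to the bowl's floor, ending at the far side again with the beads well shifted. Then stand the stick in the tool pot and let go, with every bead still in the bowl and the other things on the table left where they are.

Things in the scene. Friction and masses are not known exactly. Their poses are not given: they have to be found in the camera images.
- bowl: White round bowl fixed to the table: 55 mm high, 176 mm across the rim, 124 mm across the foot, walls about 4 mm thick, straight and sloping outward, flat inner floor 5 mm above the table and about 118 mm across. Origin: centre of its underside. Its axes lie as the world's (far side +x, left +y).
- lid: Loose round wooden lid that lies over the bowl at the start, about 160 g. From the bottom: a 5 mm thick, 152 mm wide plug that sits loosely inside the rim, a 6 mm thick, 182 mm wide plate, and a cylindrical knob 30 mm in diameter and 35 mm high. Total height 46 mm. Origin: on its axis half-way up, 23 mm above the plug's underside (so the knob reaches from 12 mm below to 23 mm above the origin); z up.
- mat: Square cork mat, 180 x 180 x 3 mm, fixed on the table. Origin: centre of its underside.
- organiser: Fixed bead organiser: a 6 mm base plate with two upright white boxes side by side on it, each 110 mm (along x) x 50 mm x 115 mm high, tops 121 mm above the table, with a 12 mm wide vertical gap between them. Origin: centre of the underside; x runs along the gap, y across it.
- stick: Flat wooden stirring stick, 160 mm long (its z), 24 mm wide (x), 10 mm thick (y), 40 g, its foot rounded (5 mm radius) across the thickness, so that let go it leans on what is beside it (held loosely it pivots in the fingers when it pushes beads: hold it firmly, it is not fragile); at the start it stands upright in the organiser's gap on the 6 mm base plate, 1 mm free on either side, its top 45 mm above the boxes. Origin: its centre, half-way along.
- stick_foot (a point): Centre of the stick's lower end, 80 mm below its centre.
- pot: Round terracotta pot for tools, fixed and empty: 100 mm high, 90 mm outside diameter, walls 4 mm, inner floor 5 mm above the table. Origin: centre of its underside.
- bead0: Loose smooth, slippery large round bead, 30 mm in diameter, 14 g, lying on the bowl's floor in a ring of six about 43 mm from the middle (under the lid at first), the middle left clear. Origin: its centre.
- bead1: Loose smooth, slippery barrel-shaped bead, 30 mm across and 24 mm high, standing, 14 g, lying on the bowl's floor in a ring of six about 43 mm from the middle (under the lid at first), the middle left clear. Origin: its centre.
- bead2: Loose smooth, slippery round bead, 26 mm in diameter, 14 g, lying on the bowl's floor in a ring of six about 43 mm from the middle (under the lid at first), the middle left clear. Origin: its centre.
- bead3: Loose smooth, slippery large round bead, 30 mm in diameter, 14 g, lying on the bowl's floor in a ring of six about 43 mm from the middle (under the lid at first), the middle left clear. Origin: its centre.
- bead4: Loose smooth, slippery barrel-shaped bead, 30 mm across and 24 mm high, standing, 14 g, lying on the bowl's floor in a ring of six about 43 mm from the middle (under the lid at first), the middle left clear. Origin: its centre.
- bead5: Loose smooth, slippery round bead, 26 mm in diameter, 14 g, lying on the bowl's floor in a ring of six about 43 mm from the middle (under the lid at first), the middle left clear. Origin: its centre.
- bracelet: Bystander: finished bracelet of 16 mm beads, a ring 84 mm across, lying flat, loose. Origin: its centre.
- spool: Bystander: spool of cord, 56 mm in diameter, 50 mm high, upright, loose. Origin: its centre.
- scissors: Bystander: scissors, 190 mm long, lying flat, loose. Origin: at the pivot.
- glue: Bystander: glue bottle, 44 mm in diameter, 110 mm high, upright, loose. Origin: centre of its underside.
- tape: Bystander: roll of tape, 80 mm in diameter, 20 mm high, lying flat, loose. Origin: centre of its underside.
Mind the look-alikes: they are no part of the job. Of the things that look like the lid, the middle-sized one is meant.

How it is judged:
By the outcome, as a careful person would: the job done as asked, in the order asked, and still so for the second after the job is handed in, with the robot touching nothing.
It also fails if it takes over 72 s, if anything falls off the work surface, if the arm or the gripper's body presses on something with over 40 N, if the wrist force passes 120 N, or if a joint passes its speed limit or range.

### The arm

A 6-joint arm with a two-finger parallel gripper is mounted at the origin on the work surface. World frame = base frame: x ahead of the robot, y to its left, z up, the work surface at z = 0. Lengths are in mm, angles in rad, forces in N, time in s.
With the tool pointing down it reaches from about 300 to 775 mm from the base axis. Payload 14.6 kg.
Tool frame: the origin (TCP) lies on the centre line of the jaws, within the pads' length; the fingertips stand 19 mm ahead of it and the grasp point (between the pads) is the TCP (bot.tip_reach is the distance from the TCP to the fingertips, in mm); y points along the fingers, x is the direction in which the jaws open and shut, and the axes are right-handed (so a half turn about y gives the same grasp; the last joint's range is limited). The gripper opens to 85 mm and grips with 20 to 120 N. Pads are 22 mm wide; open, the fingers measure 114 mm over their backs; the gripper's body (76 mm by 85 mm) begins 54 mm behind the grasp point. The pads swing forward as they close: fully open they stand 13 mm farther back than shut.
Start: joints at [-1.195, 0.3, 1.521, -0, 1.321, -0.067], TCP at [235.651, -496.949, 229.681] pointing down, gripper open.
Joint ranges: [-3.03, 3.03], [-0.79, 2.21], [0.23, 2.52], [-1.04, 4.18], [0, 3.07], [-2.55, 2.55]. Speed limits (rad/s): [2.22, 2.22, 2.57, 3.14, 3.14, 3.14].

### API

Orientations are given as a unit quaternion [w, x, y, z].
In Python, from rig import bot gives the robot as it stands. Calls block until the motion is done:
- bot.move_to(position, orientation): joint-space move of the TCP to a pose.
- bot.servo_line(position, attitude=None, speed=150, until_force=None): straight line of the TCP; attitude=None keeps the orientation; speed is the mean speed in mm/s. With until_force (N) it stops when the force on the tool has changed by that much, and returns True; else False.
- bot.move_joints(angles): joint-space move.
- bot.move_gripper(opening, grip_force=None): finger opening in mm; grip_force is the grip in N (None keeps the last); returns when the fingers have stopped.
- bot.dwell(seconds).
- bot.ik(position, orientation): joint angles nearest the present ones, or None.
- bot.read_state(): the state.
- bot.read_camera(name): name is "scene" or "top"; returns a dict with "image" (400x640x3 uint8, blue, green, red), "depth" (400x640 float32, mm along the optical axis (not along the pixel's ray), 0 where there is no reading), "fovy" (degrees; the focal length in pixels is half the picture's height over the tangent of half this angle, whatever the lens; pixels are square), "cx", "cy" (the principal point, pixels), "k1" (the pictures are not rectified: a ray, as slopes to the right and down, at radius r is drawn at 1 + k1 r^2 times it, then the intrinsics apply), "eye" and "attitude" of the camera in the world. Camera axes: x right, y down, z forward; pixel columns grow to the right and rows downward; lengths in mm; the calibration is good to about 2 mm. A picture is of the moment at which its call begins.
A pose or a line that the arm cannot do raises bot.MotionError and nothing moves.
- bot.finish_job(): hands the job in, once; it reports no verdict.
The state is a dict: "clock": time; "joint_positions": joint angles; "qvel": joint speeds; "effort": joint torques, N m; "ee_pos": TCP position; "tool_rot": TCP orientation; "ft_force": force on the tool from outside, world axes, zero at the start; "moment": the same for the moment, N m; "grip_width": finger opening in mm.
Only numpy, scipy, OpenCV 4.12 (cv2) and the standard library are available. Lean on these libraries where they do the work, as an engineer would, in place of code of your own. Each camera call takes 0.05 s, during which the arm holds its last target. There are 200 camera calls.

## Working session

There is one attempt and no reset: what is moved stays moved. The work goes in short steps, each a Python script; the robot and the scene stay as the last script left them, time stands still between calls to the robot, and variables do not carry over. Pictures are saved under pics/ and viewed, about 8 in all and at most 12, crops included, and the job is handed in when it is done.

```bash
ls; mkdir -p pics
cat > h.py <<'E'
import numpy as np, cv2
from rig import bot
from scipy.spatial.transform import Rotation as R
def grab(n):
    c=bot.read_camera(n); return c
def rot(q): return R.from_quat([q[1],q[2],q[3],q[0]]).as_matrix()
def f(c): return 200/np.tan(np.radians(c['fovy'])/2)
def slopes(c,u,v):
    F=f(c); x=(np.asarray(u,float)-c['cx'])/F; y=(np.asarray(v,float)-c['cy'])/F
    a,b=x.copy(),y.copy()
    for _ in range(20):
        s=1+c['k1']*(a*a+b*b); a,b=x/s,y/s
    return np.stack([a,b,np.ones_like(a)],-1)
def onplane(c,u,v,z):
    d=slopes(c,u,v)@rot(c['attitude']).T; e=np.array(c['eye'])
    return e+d*((z-e[2])/d[...,2])[...,None]
def cloud(c):
    v,u=np.mgrid[0:400,0:640]
    return (slopes(c,u,v)*c['depth'][...,None])@rot(c['attitude']).T+np.array(c['eye'])
E
cat > a.py <<'E'
from h import *
import pickle
for n in ('scene','top'):
    c=grab(n); pickle.dump(c,open(n+'.pkl','wb')); cv2.imwrite(f'pics/{n}0.png',c['image'])
    print(n,{k:c[k] for k in c if k not in('image','depth')}, (c['depth']>0).mean())
s=bot.read_state(); print(s['tool_rot'],s['clock'],s['ft_force'],s['grip_width'])
E
python3 a.py
```

```text
pics
scene {'fovy': 54.29112613290304, 'cx': 316.9058320433017, 'cy': 199.84945940619383, 'k1': 0.015040829988347286, 'eye': array([ 891.73591628, -670.77857855,  599.89949884]), 'attitude': array([-0.45091043,  0.85217466,  0.2303872 , -0.13190857])} 0.9960625
top {'fovy': 46.27038269424113, 'cx': 315.274750172705, 'cy': 195.43610621953047, 'k1': 0.01103394030562331, 'eye': array([ 418.79099709,   -7.71673488, 1515.5441872 ]), 'attitude': array([-0.01733146,  0.71448582, -0.69929489,  0.0140105 ])} 0.99619921875
[ 0.59782522 -0.59736185  0.37830543 -0.37768878] 0.1 [0.01803993 0.87852972 0.09627254] 85.45457947827546
```

View pics/scene0.png

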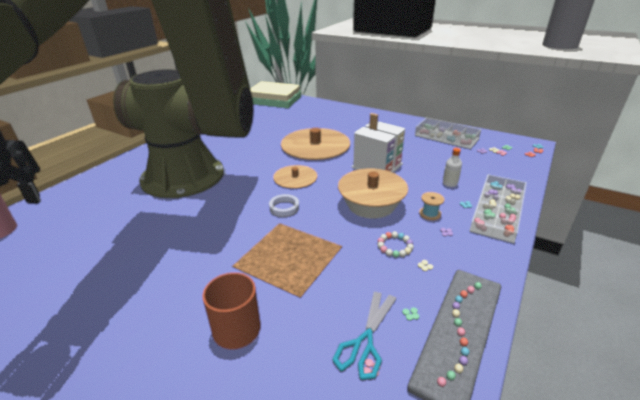

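View pics/top0.png

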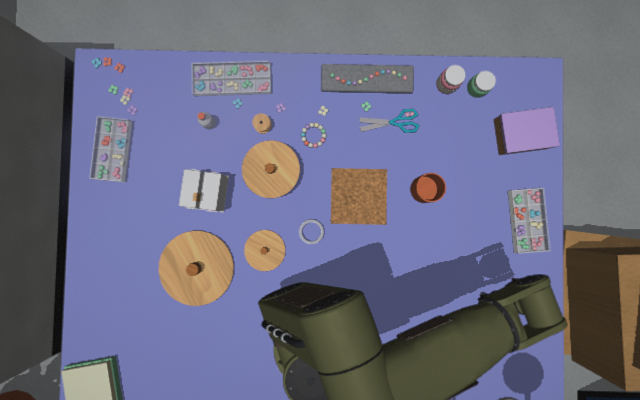

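The two views show up as +x and right as −y in the top picture. The lid candidates in the top view are:
- **Large disc** at (196,268), lying on the table.
- **Small disc** at (265,250), lying on the table.
- **Middle-sized disc** at (270,168), raised on the bowl. I choose this one.

Other things (top view):
- The stick end is at (198,197) in the organiser's gap.
- The mat is at (359,196).
- The terracotta pot is at (428,187).

Next I'll measure these and check the choice in one crop.

```bash
cat > b.py <<'E'
from h import *
import pickle
T=pickle.load(open('top.pkl','rb'));S=pickle.load(open('scene.pkl','rb'))
img=T['image'];P=cloud(T)
def comp(m,u,v):
    n,l,st,ce=cv2.connectedComponentsWithStats(m.astype(np.uint8)); 
    k=l[v-3:v+4,u-3:u+4]; k=k[k>0]; return l==np.bincount(k.ravel()).argmax()
hsv=cv2.cvtColor(img,cv2.COLOR_BGR2HSV)
warm=((hsv[...,0]<28)|(hsv[...,0]>165))&(hsv[...,1]>70)
for n,u,v,z in(('lid',270,160,61),('big',196,255,11),('small',265,240,11),('mat',359,196,3),('pot',428,187,100)):
    m=comp(warm,u,v); m=cv2.morphologyEx(m.astype(np.uint8),cv2.MORPH_CLOSE,np.ones((5,5)))
    c=max(cv2.findContours(m,0,2)[0],key=cv2.contourArea); p=onplane(T,c[:,0,0],c[:,0,1],z)[:,:2].astype(np.float32)
    (x,y),r=cv2.minEnclosingCircle(p); print(n,round(x),round(y),'r',round(r,1),cv2.minAreaRect(p), 'z med',np.median(P[m>0][:,2]))
# heights
X=P
def box(Q,x,y,r,z0,z1): return (abs(Q[...,0]-x)<r)&(abs(Q[...,1]-y)<r)&(Q[...,2]>z0)&(Q[...,2]<z1)
o=onplane(T,205.,190.,121); print('org',o)
PS=cloud(S)
for nm,Q in(('T',P),('S',PS)):
    m=box(Q,o[0],o[1],110,112,130); p=Q[m][:,:2].astype(np.float32); print(nm,'tops',m.sum(),cv2.minAreaRect(p))
    m=box(Q,o[0],o[1],110,140,175); p=Q[m]; print(nm,'stick',m.sum(),p.mean(0),p.min(0),p.max(0))
    l=onplane(T,270.,168.,96); m=box(Q,l[0],l[1],40,88,105); p=Q[m]; print(nm,'knob',m.sum(),p.mean(0),p.min(0),p.max(0))
a=cv2.resize(img[130:290,150:310],None,fx=3.4,fy=3.4,interpolation=2); b=cv2.resize(S['image'][100:230,330:430],None,fx=2.5,fy=4.18*1,interpolation=2)
cv2.imwrite('pics/crop.png',np.hstack([a,cv2.resize(b,(250,544))]))
E
python3 b.py
```

```text
lid 563 141 r 89.8 ((562.9894409179688, 141.2662811279297), (175.26780700683594, 177.92185974121094), 1.2262502908706665) z med 60.756136393017414
big 246 377 r 118.8 ((245.67800903320312, 377.7742004394531), (235.2297821044922, 233.29733276367188), 1.7236164808273315) z med 14.431285314221782
small 307 159 r 65.1 ((307.29119873046875, 158.85304260253906), (127.55184936523438, 124.9509048461914), 1.4163060188293457) z med 8.150261867733775
mat 487 -140 r 122.6 ((487.40362548828125, -139.36764526367188), (177.78988647460938, 177.45526123046875), 0.0308222696185112) z med 2.522910375339279
pot 512 -340 r 53.0 ((514.3897094726562, -340.6585693359375), (84.83780670166016, 102.84002685546875), 1.2323122024536133) z med 24.731373529597477
org [489.77141223 328.93053748 121.        ]
T tops 1250 ((491.2828063964844, 345.0447692871094), (113.92102813720703, 112.7134017944336), 83.61151885986328)
T stick 47 [468.17636907 345.36468135 160.5921877 ] [455.84455296 340.28883823 141.67633032] [479.51326104 353.10305925 170.74278529]
T knob 74 [563.15774429 140.86378726  95.19233765] [549.99890459 126.75077718  88.29059698] [577.86451103 154.81720037 101.01832076]
S tops 701 ((493.7796936035156, 345.50555419921875), (121.02388000488281, 113.74386596679688), 82.5131607055664)
S stick 90 [470.56040752 344.24771561 155.17087421] [456.44809448 338.14648288 140.21642281] [481.9111375  351.93754623 168.55674675]
S knob 87 [566.14589082 136.51177029  95.13272414] [549.735883   124.60332219  88.10446678] [579.21906267 153.85966069  98.89504073]
```

View pics/crop.png

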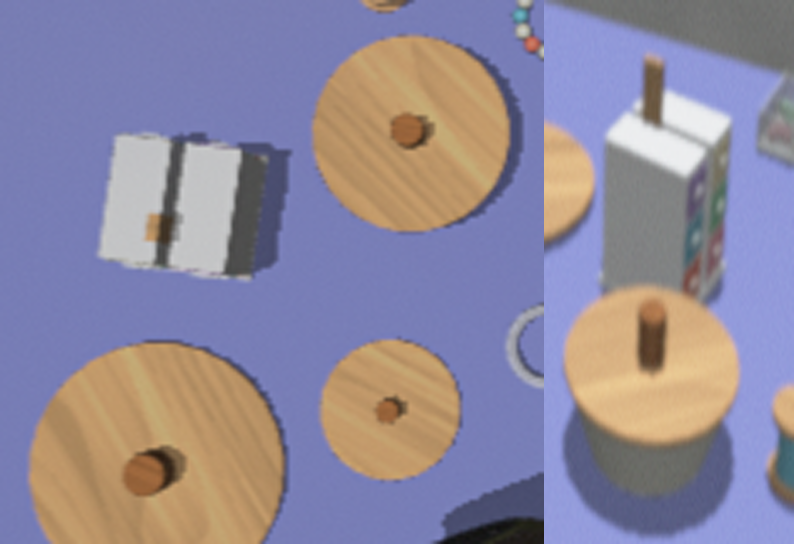

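The crop confirms that the middle-sized lid sits on the bowl, with the stick at the near end of the gap. The gap is yawed about −7°. Now the lid.

```bash
cat >> h.py <<'E'
def att(phi,tilt=None):
    c,s=np.cos(phi),np.sin(phi)
    M=np.array([[c,0,-s],[s,0,c],[0,-1,0]])
    if tilt is not None: M=R.from_rotvec(tilt).as_matrix()@M
    q=R.from_matrix(M).as_quat(); return np.array([q[3],q[0],q[1],q[2]])
def best(pos,phi):
    o=[(abs(j[5]),p) for p in (phi,phi+np.pi) if (j:=bot.ik(pos,att(p))) is not None]
    print('ik',o); return att(min(o)[1])
def st():
    s=bot.read_state(); print('t',round(s['clock'],2),np.round(s['ee_pos'],1),'F',np.round(s['ft_force'],1),'w',round(s['grip_width'],1))
E
cat > c.py <<'E'
from h import *
L=np.array([563.5,140.5]); M=np.array([487.5,-139.5])
a=best([*L,180],np.arctan2(L[1],L[0])+np.pi/2)
bot.move_gripper(70)
bot.move_to([*L,180],a); st()
print(bot.servo_line([*L,86],speed=120,until_force=8)); st()
bot.move_gripper(0,60); st()
bot.servo_line([*L,170],speed=120); st()
b=best([*M,170],np.arctan2(M[1],M[0])+np.pi/2)
bot.move_to([*M,150],b); st()
bot.servo_line([*M,48],speed=120,until_force=8); st()
print(bot.servo_line([*M,32],speed=30,until_force=4)); st()
bot.move_gripper(60); bot.servo_line([*M,120],speed=200); st()
E
python3 c.py
```

```text
ik [(np.float64(1.6338598926079695), np.float64(1.815148554422162)), (np.float64(1.5077327609818232), np.float64(4.956741208011955))]
t 2.95 [563.7 139.8 180. ] F [-0.1  0.2  0.3] w 70.1
False
t 3.88 [563.9 140.5  86.8] F [-0.1 -0.5 -0.2] w 70.3
t 4.36 [563.8 140.5  86.9] F [-1.8 -0.9  5.8] w 26.5
t 5.21 [563.1 140.4 169.1] F [-0.  -0.1 -1.3] w 26.6
ik [(np.float64(1.6430390222555677), np.float64(1.2920903289255175)), (np.float64(1.4985536313342251), np.float64(4.433682982515311))]
t 6.33 [ 487.9 -138.8  150. ] F [-0.5  0.2 -1.3] w 26.5
t 7.33 [ 487.9 -139.5   48.7] F [ 1.3 -0.1 -2.6] w 26.4
True
t 7.72 [ 487.7 -139.6   38. ] F [ 0.6 -0.3 -1.5] w 26.5
t 8.7 [ 487.3 -139.4  119.7] F [ 0.4  0.1 -0.5] w 60.0
```

```bash
cat > d.py <<'E'
from h import *
import pickle
bot.move_gripper(50)
p=[469,345,260]; a=best(p,np.pi/2-np.radians(7)); bot.move_to(p,a); st()
T=grab('top');S=grab('scene'); pickle.dump((T,S),open('d.pkl','wb'))
P=cloud(T);PS=cloud(S)
b=np.hstack([cv2.resize(T['image'][110:280,230:400],(400,400),interpolation=2),cv2.resize(S['image'][140:300,230:430],(500,400),interpolation=2)[:,:400]])
cv2.imwrite('pics/d.png',b)
for nm,Q in(('T',P),('S',PS)):
    for x,y,z0,z1,r in((487,-139,42,60,35),(487,-139,11,20,110),(563,141,50,60,110),(510,-340,95,106,70)):
        m=(np.hypot(Q[...,0]-x,Q[...,1]-y)<r)&(Q[...,2]>z0)&(Q[...,2]<z1); p=Q[m][:,:2].astype(np.float32)
        print(nm,m.sum(),cv2.minEnclosingCircle(p),p.min(0),p.max(0))
E
python3 d.py
```

```text
ik [(np.float64(0.8773008341092221), np.float64(1.4486232791552935)), (np.float64(2.2642918194805706), np.float64(4.590215932745087))]
t 11.01 [469.2 344.5 259.7] F [ 0.3 -0.5 -0.6] w 49.8
T 70 ((487.8839416503906, -138.9277801513672), 14.4589262008667) [ 475.48163 -153.10342] [ 500.77786  -124.564766]
T 1815 ((481.86474609375, -141.42921447753906), 102.78758239746094) [ 398.67624 -227.1095 ] [576.9152   -50.119827]
T 279 ((563.4173583984375, 139.919921875), 87.44029235839844) [478.36816   52.490208] [649.06525 225.54715]
T 118 ((514.8590087890625, -349.5553894042969), 45.36381149291992) [ 471.9413  -393.01276] [ 557.5457  -304.48267]
S 122 ((489.64862060546875, -139.80926513671875), 15.957517623901367) [ 474.00845 -153.9382 ] [ 503.0344  -123.95095]
S 3283 ((488.1375427246094, -139.93881225585938), 92.28287506103516) [ 398.61618 -230.40018] [579.15466 -49.75178]
S 406 ((563.9859008789062, 138.7289581298828), 89.75980377197266) [477.4156    50.778885] [651.52594 226.95578]
S 494 ((515.1196899414062, -351.0190734863281), 46.442237854003906) [ 470.2864 -396.0279] [ 559.95233 -305.4863 ]
```

View pics/d.png

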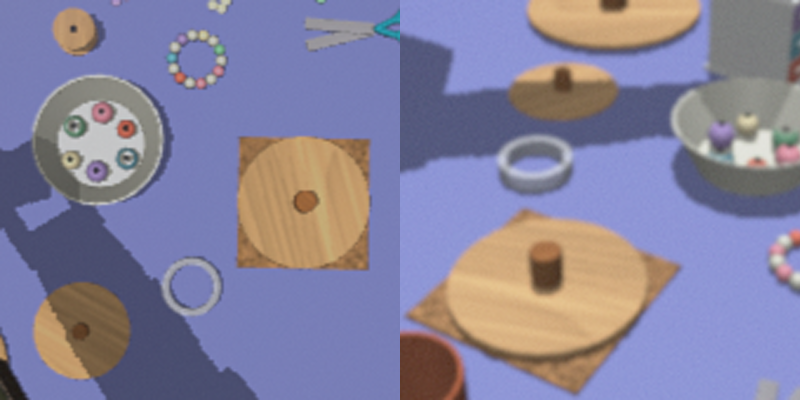

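The lid lies centred on the mat, at (306,201) in the crop. The beads are uncovered, with the pink one almost exactly at the far side (102,112). I'll lower the stick in the clear middle and move it out just left of the pink bead. First, the stick.

```bash
cat > e.py <<'E'
from h import *
import pickle
p=np.array([469,346.5]); a=att(np.pi/2-np.radians(7))
bot.servo_line([*p,147],a,speed=120,until_force=8); st()
bot.move_gripper(0,110); st()
print(bot.servo_line([*p,185],speed=60,until_force=25)); st()
bot.servo_line([*p,300],speed=150); st()
bot.move_to([500,240,300],a); st()
T=grab('top');S=grab('scene'); pickle.dump((T,S),open('e.pkl','wb'))
cv2.imwrite('pics/e.png',np.hstack([cv2.resize(T['image'][100:300,180:340],(400,500)),cv2.resize(S['image'][20:220,280:440],(400,500))]))
Q=cloud(S)
m=(abs(Q[...,0]-500)<60)&(abs(Q[...,1]-240)<50)&(Q[...,2]>130)&(Q[...,2]<276)
z=Q[m][:,2]; print(m.sum(),z.min(),z.max())
for lo in range(140,276,20):
    q=Q[m][(z>=lo)&(z<lo+20)]; print(lo,len(q),np.round(np.median(q,0),1) if len(q) else '')
E
python3 e.py
```

```text
t 12.2 [469.3 346.7 147.8] F [-0.3 -0.2 -0.2] w 49.7
t 12.66 [469.2 346.7 147.6] F [-0.6 -0.7  5.6] w 7.1
False
t 13.44 [468.9 346.4 184.8] F [0.3 1.6 0.3] w 7.3
t 14.36 [468.8 346.3 298.8] F [-0.7 -1.2 -1.4] w 6.9
t 14.88 [500.1 239.4 299.4] F [0.3 1.2 0.4] w 6.9
417 159.1347097801265 275.93628724745776
140 1 [492.8 240.5 159.1]
160 64 [501.8 236.3 170.7]
180 67 [502.  235.8 189. ]
200 72 [501.9 236.2 210.7]
220 75 [500.7 236.  230.3]
240 75 [501.7 235.7 250.5]
260 63 [502.2 235.9 268.7]
```

View pics/e.png

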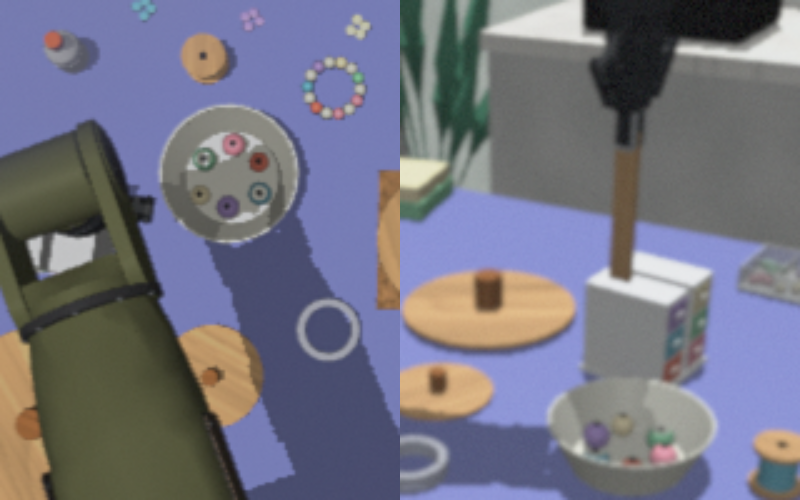

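The stick hangs upright in the grip. Its foot is about 141 mm below the TCP, at (620,275) in the picture, and the beads are undisturbed. Now stirring.

```bash
cat > g.py <<'E'
from h import *
import pickle
C=np.array([563.5,139.7]); a=att(np.pi/2-np.radians(7)); z=150
bot.move_to([*C,300],a); st()
bot.servo_line([*C,215],a,speed=150)
print(bot.servo_line([*C,z],speed=80,until_force=8)); st()
pol=lambda r,d:[C[0]+r*np.cos(np.radians(d)),C[1]+r*np.sin(np.radians(d)),z]
bot.servo_line(pol(24,22),speed=60); bot.servo_line(pol(40,12),speed=50); st()
jam=[];Fm=0
for d in np.arange(0,-721,-18):
    if bot.servo_line(pol(40,d),a,speed=60,until_force=20): jam.append(int(d))
    Fm=max(Fm,np.linalg.norm(bot.read_state()['ft_force']))
print('jam',jam,'Fm',Fm); st()
p=pol(40,0); bot.servo_line([p[0],p[1],310],a,speed=120); st()
bot.move_to([430,10,310],a)
T=grab('top');S=grab('scene'); pickle.dump((T,S),open('g.pkl','wb'))
cv2.imwrite('pics/g.png',np.hstack([cv2.resize(T['image'][100:260,200:360],(400,400)),cv2.resize(S['image'][60:260,230:430],(400,400))])); st()
E
python3 g.py
```

```text
t 15.52 [563.6 139.9 299.6] F [ 0.5  0.7 -1.2] w 6.8
False
t 17.19 [563.8 139.8 150.5] F [-0.1  0.1 -0.5] w 7.1
t 18.23 [602.7 147.9 149.8] F [-0.6 -0.4 -1.2] w 7.1
jam [] Fm 8.882053507736696
t 32.86 [603.5 140.1 150.3] F [0.1 1.8 5.8] w 6.8
t 34.34 [603.4 139.7 309.2] F [-0.1 -0.1 -1.5] w 6.7
t 35.32 [430.9  10.5 309.8] F [ 0.3  0.8 -0.6] w 6.7
```

View pics/g.png

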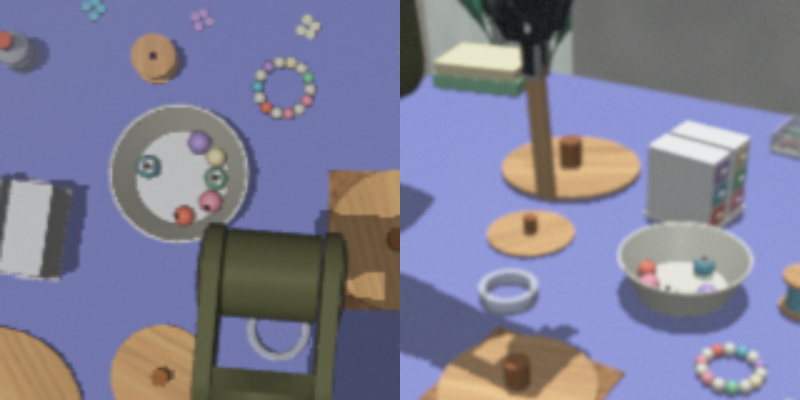

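All six beads are still in the bowl and well rearranged: the ring is broken, four are bunched to the far right and one is at the left. The stick is still held. Next I'll check its grip offset from the depth image, then stand it leaning slightly towards the pot's rim.

```bash
cat > k.py <<'E'
from h import *
import pickle
T,S=pickle.load(open('g.pkl','rb')); Q=cloud(S)
m=(abs(Q[...,0]-430)<50)&(abs(Q[...,1]-10)<50)&(Q[...,2]>120)&(Q[...,2]<286); z=Q[m][:,2]
for lo in range(150,286,30):
    q=Q[m][(z>=lo)&(z<lo+30)]; print(lo,len(q),np.round(np.median(q,0),1) if len(q) else '')
print('foot z',np.sort(z)[:5])
C=np.array([515,-350.3]); th=np.radians(6); L=141
def pose(phi,z,s0=20):
    n=np.array([np.cos(phi),np.sin(phi),0]); q=att(phi,np.cross([0,0,1],n)*th)
    up=np.array([*(n[:2]*np.sin(th)),np.cos(th)])
    return np.r_[C+n[:2]*s0,z]+up*L, q
c=[]
for phi in np.radians(np.arange(0,360,15)):
    for zz in(170,):
        p,q=pose(phi,zz); j=bot.ik(p,q); p2,_=pose(phi,6); j2=bot.ik(p2,q)
        if j is not None and j2 is not None: c.append((np.abs(np.array(j)-bot.read_state()['joint_positions']).max(),phi))
phi=min(c)[1]; print('phi',np.degrees(phi),len(c))
p,q=pose(phi,170); bot.move_to(p,q); st()
bot.servo_line(pose(phi,110)[0],q,speed=150)
print(bot.servo_line(pose(phi,15)[0],q,speed=70,until_force=8)); st()
print(bot.servo_line(pose(phi,3)[0],q,speed=25,until_force=4)); st()
S=grab('scene'); cv2.imwrite('pics/k.png',cv2.resize(S['image'][120:370,130:380],(600,600)))
np.save('phi.npy',phi)
E
python3 k.py
```

```text
150 45 [441.    6.  174.9]
180 126 [440.9   5.8 195.1]
210 133 [440.    5.8 225.7]
240 137 [436.9   5.9 255.1]
270 77 [435.9   6.  278.2]
foot z [166.85156757 168.81979242 168.93725601 169.63202145 169.73158979]
phi 75.0 20
t 36.59 [ 524.3 -315.6  310.6] F [ 0.2  0.7 -0.9] w 7.1
False
t 38.65 [ 524.1 -316.8  155.7] F [0.5 0.3 1.1] w 6.9
True
t 38.99 [ 524.3 -316.9  149.6] F [-0.7  0.8  4.7] w 6.7
```

View pics/k.png

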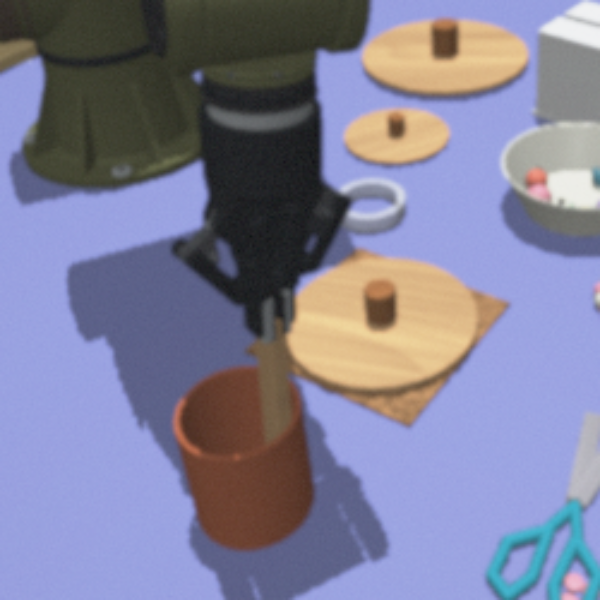

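The stick is inside the pot, close to the rim on the +y side, and has pivoted a few degrees in the grip. I'll lower it a touch more to be sure the foot is on the floor, then let go.

```bash
cat > l.py <<'E'
from h import *
s=bot.read_state(); p=np.array(s['ee_pos']); q=s['tool_rot']; phi=np.load('phi.npy'); th=np.radians(6)
print(bot.servo_line(p-[0,0,6],q,speed=20,until_force=10)); st()
bot.move_gripper(40); st(); bot.dwell(.3)
up=np.array([np.cos(phi)*np.sin(th),np.sin(phi)*np.sin(th),np.cos(th)])
p=np.array(bot.read_state()['ee_pos']); bot.servo_line(p+up*100,q,speed=100); st()
bot.move_to([330,-250,330],att(phi)); bot.dwell(.5); st()
T=grab('top');S=grab('scene')
cv2.imwrite('pics/l.png',np.hstack([T['image'][30:330,180:480],cv2.resize(S['image'][130:380,190:440],(300,300))]))
cv2.imwrite('pics/l.png',cv2.resize(cv2.imread('pics/l.png'),(800,400)))
E
python3 l.py
```

```text
True
t 39.25 [ 525.  -317.1  149.5] F [-0.8  1.5  6.9] w 6.9
t 39.67 [ 524.6 -317.   148.7] F [-1.   0.3 -0.7] w 39.7
t 41.12 [ 527.1 -306.8  247.5] F [-0.6 -0.3  0.4] w 40.3
t 42.5 [ 330.1 -250.   329.9] F [-0.4  0.5 -1. ] w 39.9
```

View pics/l.png

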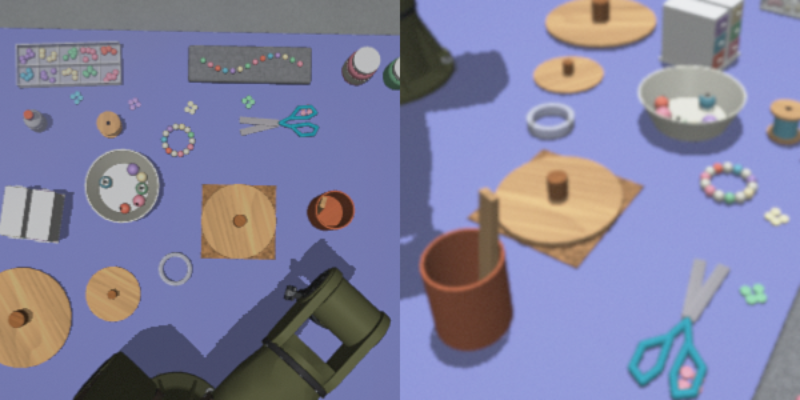

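The stick stands in the pot leaning on the rim (488,230). The lid is centred on the mat, all six beads are in the bowl, the bystanders look unmoved, and the arm is clear. Handing in.

```bash
python3 -c "
from h import *
bot.finish_job(); st()"
```

```text
the job is handed in; nothing more can be done
the job is handed in; nothing more can be done
```

The job is done and handed in at about 43 s on the robot's clock, under the 72 s limit. I lifted the middle-sized lid off the bowl and laid it on the mat. Then I drew the stick from the organiser and stirred two full clockwise turns at 40 mm radius, starting and ending at the far side. Last, I stood the stick in the tool pot and let go.

- **Last pictures:** The lid lies flat and within about 2 mm of the mat's centre by depth measurement. All six beads are in the bowl and well rearranged. The stick leans on the pot's rim, the other things look unmoved by eye, and the arm is clear.
- **Forces:** The largest wrist force I saw while stirring was about 9 N, sampled at the end of each short move, and no move hit its 20 N jam stop.
- **Foot height:** I aimed the stick's foot about 4 mm above the bowl's floor but did not measure it there.
- **Start of the stir:** I lowered the stick in the clear middle and moved it out to about 12° left of far, because a bead lay at the far point.
- **Disagreements:**
  - The stick pivoted about 4° in the grip during the stir.
  - In the pot it met contact about 4 mm higher than expected. I let go there, and the picture shows it settled in the pot.
  - The gripper read about 3 mm less than the real widths (26.5 mm on the 30 mm knob, 7 mm on the 10 mm stick); both grips held.

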